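# Snap the lid onto a dessert tub in the lid press

## Robot

A 6-joint arm with a two-finger parallel gripper is mounted at the origin on a cart in front of the work surface, level with it; the furniture and walls round the work are solid. World frame = base frame: x ahead of the robot, y to its left, z up, the work surface at z = 0. Lengths are in m, angles in rad, forces in N, time in s.
With the tool pointing down it reaches from about 0.25 to 0.85 m from the base axis. Payload 12.5 kg.
Tool frame: the origin (TCP) lies at the very end of the fingers, on their centre line; the grasp point (between the pads) lies 19 mm behind it; z points along the fingers, y is the direction in which the jaws open and shut (so a half turn about z gives the same grasp; the last joint's range is limited). The gripper opens to 93 mm and grips with 3 to 60 N. Pads are 15 mm wide; open, the fingers measure 128 mm over their backs; the gripper's body (75 mm by 188 mm) begins 65 mm behind the grasp point.
Start: joints at [-1.266, 0.351, 1.652, -0, 1.139, -0.085], TCP at [0.209, -0.509, 0.219] pointing down, gripper open.
Joint ranges: [-2.75, 2.75], [-0.79, 2.1], [0.01, 2.65], [-1.57, 4.71], [0.07, 3.14], [-2.87, 2.87]. Speed limits (rad/s): [2.22, 2.22, 2.79, 3.14, 3.14, 3.14].

## Interface

Orientations are given as a rotation vector (axis times angle).
In Python, from workcell import * gives the robot as it stands. The module is installed in compiled form; this text tells all that it offers.
- The arm moves only by the tool jog_arm, never from a script. Its argument "rows" is a list of rows, each a list of 2 entries, a list of its own where there are three numbers: the shift along the tool's x, y, z in m, then the turn about the tool's z in degrees. In form: [[[tx, ty, tz], yaw], ...]. A call has 1 to 8 rows; each row is the pose to reach, as a shift and turn from the pose measured when the call began, along the tool's axes at that moment; what a row does not reach only later rows make up. A row lasts 1/8 s, in which the tool goes at most 62.5 mm and 10.7 degrees, less where a joint would pass 70% of its speed; a pose out of reach is approached as far as the arm can. A call with a gripper value outside its range is refused whole. "fingers" is the finger opening in m, from 0 to 0.093, set as the call begins (left out, the last holds). The fingers move at their own pace and stop on an object; "squeeze" is the grip in N (left out, the last holds). Time passes only in rows, so rows that repeat a pose let the fingers close. It gives the time, the measured TCP pose, the force and the opening at its end, in the units of the state.
- read_state(): the state, without advancing time (a new reading comes with each control period).
- grab_frame(name): name is "scene" or "top"; returns a dict with "image" (384x512x3 uint8, blue, green, red), "K" (3x3 intrinsics, pixels), "cam_to_world" (4x4, takes a point from camera to world coordinates). Camera axes: x right, y down, z forward; pixel columns grow to the right and rows downward; lengths in m; the calibration is good to about 2 mm. A picture is of the moment at which its call begins. There is no depth.
- close_job(): hands the job in, once; it reports no verdict.
Trained networks look in the newest picture that a camera, given by its name, has taken for a name from the list of things; names that differ only in an ending like _2 or _b are one class to them, and where a whole thing is asked for, a point or a joint stands for the part that bears it (a point fixed in the world has none). Each returns a list of dicts, best first, with "conf" (0 to 1); they miss things now and then, are a little off and sometimes report something else, mostly with a low value. They report only what shows in the picture. A call takes as long as a camera call. They do not tell look-alikes from the thing itself.
- trace(camera, name): "region" (384x512 bool, what is visible of it) and "bbox" ([left, top, right, bottom] in pixels, round what is visible of it).
The state is a dict: "t": time; "joints": joint angles; "dq": joint speeds; "tau": joint torques, N m; "tool_pos": TCP position; "tcp_rot": TCP orientation; "contact_force": force on the tool from outside, world axes, zero at the start; "torque": the same for the moment, N m; "width": finger opening in m.
Only numpy, scipy, OpenCV 4.12 (cv2) and the standard library are available. Lean on these libraries where they do the work, as an engineer would, in place of code of your own. Each camera call takes 0.05 s, during which the arm holds its last target.

## Task

Snap the lid onto the small tub with the lid press: stand the tub on the press's front plate and push it in between the converging guide rails until it bears firmly on the sprung back stop - someone left that stop at an unknown setting, so feel for it, and go gently, the thin tub must not be rammed. Then swing the press arm over and push it down until the lid is fully shut, and leave the tub there with the arm lowered onto it. Do not shut the lid by hand, tip the tub or knock the things around.

Things in the scene. Friction and masses are not known exactly. Their poses are not given: they have to be found in the camera images.
- tub: Loose white round tub of smooth plastic (friction 0.3-0.4), straight-sided, 58 mm wide, rim 52 mm above its foot, 0.14-0.28 kg. Origin: centre of its underside, z up. Its grey inset lid, 54 mm wide, is only started in the mouth and stands proud of the rim: the top of the lid is 54 mm above the foot when shut, up to 61 mm now. Grasp the tub below its rim.
- tub_lid (a joint): How far the lid stands above its shut position, m: 0 = snapped shut, 0.005 to 0.007 at the start. It slides straight down into the mouth, stiffly: about 8 N on top of it, which is about 4 N on the bar of the press arm.
- lid_press: Heavy fixed lid press, 255 x 170 mm. Origin at table height under the middle of its throat; x = push direction, away from the open front; y left, z up. Steel plate, top 8 mm above the table, from x = -140 to 115 mm, y +-85. Room to set a tub down at x = -95 mm, within 15 mm of y = 0. A tub at the back stop has its centre at y = 0 and x between -14 and +16 mm, depending on the stop's setting, which is not measured.
- guides: The press's two white, very slippery plastic guide rails; same origin and axes as lid_press. Rails 12 mm thick, tops 38 mm above the table; inner faces 106 mm apart at x = -73 mm, converging to 62 mm at x = -18 mm, then parallel. More than 12 N between tub and rails dents the tub.
- stop_bracket: Slotted bracket fixed behind the throat; same origin and axes as lid_press. It carries the back stop (part of it in the rules), clamped somewhere along the slot: its rubber bumper (40 mm wide, 22 to 46 mm above the table) faces the throat and gives way on damped springs, 4 N per mm, for 3 mm; then it is rigid. More than 12 N between tub and stop dents the tub.
- press_arm (a joint): Angle of the press arm, rad: 0 = level, its pad flat on a shut lid; 1.69 to 1.76 = open at the start, leaning back past upright. The hinge pin runs along the press's y axis at x = 92, z = 83 mm of lid_press. Light and damped: pulled forward past upright (below 1.5) it sinks by itself in about 2 s until its white pad (72 mm wide, 92 mm from the hinge) rests on the lid.
- press_handle (a point): Centre of the black cross bar at the free end of the press arm: 16 mm thick, 110 mm long along the press's y axis, 170 mm from the hinge. The arm that carries it is 18 mm wide. It is about 0.25 m above the table when open and about 0.085 m when the arm is level.
- shaker_a: Bystander: spice shaker with a black cap, 45 mm wide, 105 mm high; origin centre of its underside. Leave it alone.
- cutter_big: Bystander: steel ring cutter, 70 mm wide, 34 mm high; origin centre of its underside. Leave it alone.
- cutter_small: Bystander: steel ring cutter, 52 mm wide, 34 mm high; origin centre of its underside. Leave it alone.
Mind the look-alikes: they are no part of the job. Leave any orange or turquoise look-alike of the tub alone.

How it is judged:
On the way, in this order (a step that is already met when the one before it is completed fails the run):
1. the tub, between the rails, is pressed against the back stop with at least 2 N (contact force between tub and stop_bracket above 2 N and angle between tub's own z axis and vertical below 0.1 rad), for 0.05 s.
2. the press arm, down on the tub, has shut the lid to within 1.5 mm (value of joint tub_lid below 0.0015 m and contact force between tub and press_arm above 1 N and x of tub in the frame of lid_press above -0.02 m and y of tub in the frame of lid_press between -0.004 and 0.004 m), for 0.2 s.
At the end, for the whole second after the job is handed in: The lid is shut (to within 1.5 mm), the tub stands upright and still in the parallel part of the guides (centre within 4 mm of their centre line and no farther out than x = -20 mm of lid_press), and the press arm lies down on it (below 0.05 rad) (value of joint tub_lid below 0.0015 m and value of joint press_arm below 0.05 rad and x of tub in the frame of lid_press above -0.02 m and y of tub in the frame of lid_press between -0.004 and 0.004 m and angle between tub's own z axis and vertical below 0.06 rad and linear speed of tub below 0.02 m/s); the robot touches nothing.
It fails at once if tub pushed against the rails or the back stop with more than 12 N (contact force between tub and guides above 12 N or contact force between tub and stop_bracket above 12 N).
It fails at once if lid shut while the press arm is up (value of joint tub_lid below 0.0015 m and value of joint press_arm above 0.3 rad).
It fails at once if tub tipped by more than 0.35 rad (angle between tub's own z axis and vertical above 0.35 rad).
It fails at once if shaker or a ring cutter shifted by more than 30 mm (distance of any of shaker_a, cutter_big, cutter_small from where it was at the start of the episode above 0.03 m).
It also fails if it takes over 70 s, if anything falls off the work surface, if the arm or the gripper's body presses on something with over 40 N, if the wrist force passes 120 N, or if a joint passes its speed limit or range.

## Working session

There is one attempt and no reset: what is moved stays moved. The work goes in short steps, Python scripts to look and compute and a tool call to move; the robot and the scene stay as the last step left them, time stands still between calls to the robot, and variables do not carry over. Pictures are saved under pics/ and viewed, and the job is handed in when it is done.

Besides the shell and the picture viewer there is one more tool, called after ">>>" as name(argument=value, ...) on one line, values as JSON. jog_arm: Moves the arm, as the interface text tells. Its arguments: {"type":"object","properties":{"rows":{"type":"array","items":{"type":"array"}},"fingers":{"type":"number"},"squeeze":{"type":"number"}},"required":["rows"]}

```bash
mkdir -p pics; ls; python3 - <<'E'
from workcell import *
import cv2
for n in ("scene","top"):
    f=grab_frame(n); cv2.imwrite(f"pics/{n}0.png",f["image"]); print(n,f["K"].round(1).tolist(),f["cam_to_world"].round(4).tolist())
    for o in ["tub","lid_press","guides","stop_bracket","press_arm","press_handle","shaker_a","cutter_big","cutter_small"]:
        print(o,[(round(d["conf"],2),[int(v) for v in d["bbox"]]) for d in trace(n,o)])
s=read_state()
print({k:(v if not hasattr(v,'round') else v.round(4)) for k,v in s.items()})
E
```

```text
pics
scene [[499.6, 0.0, 253.5], [0.0, 499.6, 191.6], [0.0, 0.0, 1.0]] [[0.6341, -0.4378, 0.6374, -0.3781], [-0.7732, -0.3588, 0.5229, -0.7881], [-0.0002, -0.8244, -0.566, 0.8746], [0.0, 0.0, 0.0, 1.0]]
tub [(0.97, [249, 208, 270, 237]), (0.81, [286, 206, 305, 233]), (0.59, [371, 229, 389, 237])]
lid_press [(0.8, [187, 132, 285, 219])]
guides [(0.8, [211, 171, 264, 207])]
stop_bracket [(0.52, [243, 166, 263, 183])]
press_arm []
press_handle [(0.53, [258, 152, 267, 160])]
shaker_a [(0.58, [161, 148, 172, 174])]
cutter_big [(0.91, [223, 231, 252, 258])]
cutter_small [(0.54, [252, 245, 275, 269])]
top [[457.7, 0.0, 255.9], [0.0, 457.7, 194.0], [0.0, 0.0, 1.0]] [[-0.01, -0.992, 0.1255, 0.3648], [-0.9994, 0.0139, 0.0302, -0.0608], [-0.0317, -0.1251, -0.9916, 1.2837], [0.0, 0.0, 0.0, 1.0]]
tub [(0.93, [305, 173, 328, 196]), (0.66, [384, 155, 412, 178]), (0.65, [342, 164, 364, 186]), (0.65, [280, 201, 303, 222])]
lid_press [(0.5, [307, 249, 308, 258])]
guides [(0.8, [207, 158, 253, 206])]
stop_bracket [(0.64, [226, 140, 245, 162])]
press_arm [(0.65, [210, 100, 253, 142])]
press_handle []
shaker_a [(0.71, [112, 185, 141, 207])]
cutter_big [(0.41, [308, 246, 308, 251]), (0.17, [194, 102, 265, 229])]
cutter_small [(0.48, [211, 99, 252, 144])]
{'t': 1.0, 'joints': array([-1.2656,  0.3506,  1.6518, -0.    ,  1.1391, -0.0846]), 'dq': array([ 0.0015, -0.0004, -0.0024,  0.0015, -0.0007,  0.002 ]), 'tau': array([-3.10000e-03, -4.97257e+01, -2.85486e+01,  6.98000e-02,
        2.20000e-02,  0.00000e+00]), 'tool_pos': array([ 0.209 , -0.5087,  0.2187]), 'tcp_rot': array([ 3.0821,  0.6084, -0.    ]), 'contact_force': array([-0.2939, -0.2247,  0.005 ]), 'torque': array([ 0.0157,  0.0625, -0.0562]), 'width': 0.0929446908489043}
```

```bash
python3 - <<'E'
import cv2
a=cv2.imread("pics/scene0.png");b=cv2.imread("pics/top0.png")
cv2.imwrite("pics/scene0z.png",cv2.resize(a[110:290,140:410],None,fx=2.9,fy=2.9,interpolation=cv2.INTER_CUBIC))
cv2.imwrite("pics/top0z.png",cv2.resize(b[80:300,90:430],None,fx=2.3,fy=2.3,interpolation=cv2.INTER_CUBIC))
E
```

```text
(no output)
```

View pics/scene0z.png

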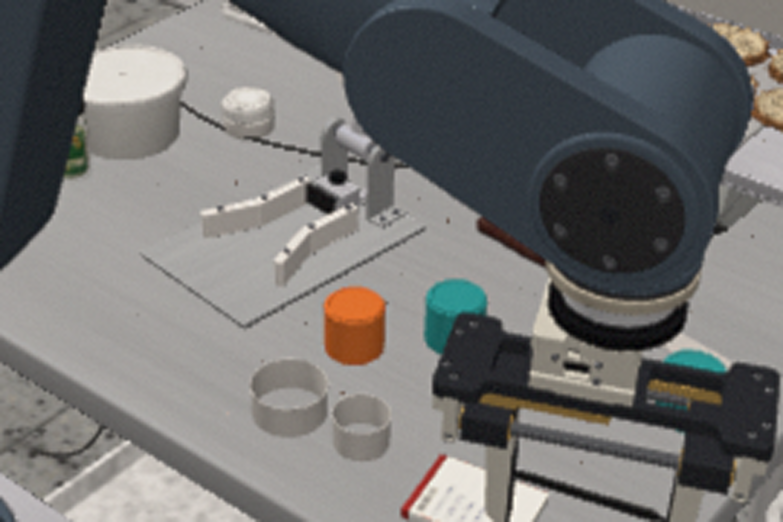

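View pics/top0z.png

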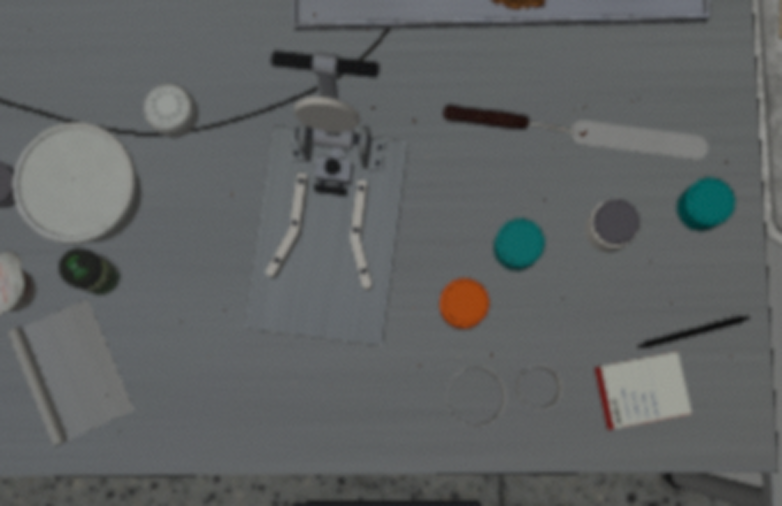

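View pics/top0.png

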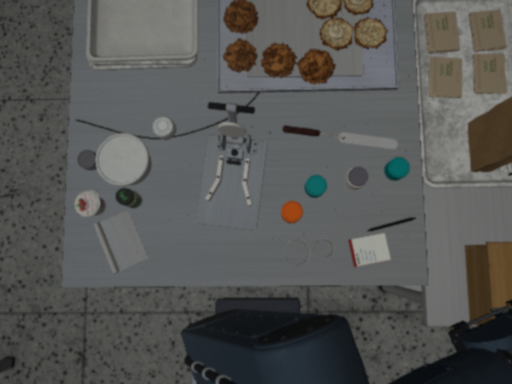

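```bash
cat > h.py <<'E'
import numpy as np, cv2, json
CAM={"scene":(np.array([[499.6,0,253.5],[0,499.6,191.6],[0,0,1]]),np.array([[0.6341,-0.4378,0.6374,-0.3781],[-0.7732,-0.3588,0.5229,-0.7881],[-0.0002,-0.8244,-0.566,0.8746],[0,0,0,1]])),
"top":(np.array([[457.7,0,255.9],[0,457.7,194.0],[0,0,1]]),np.array([[-0.01,-0.992,0.1255,0.3648],[-0.9994,0.0139,0.0302,-0.0608],[-0.0317,-0.1251,-0.9916,1.2837],[0,0,0,1]]))}
def ray(c,uv):
    K,T=CAM[c]; d=T[:3,:3]@np.linalg.inv(K)@np.array([uv[0],uv[1],1.]); return T[:3,3],d/np.linalg.norm(d)
def atz(c,uv,z):
    o,d=ray(c,uv); return o+d*(z-o[2])/d[2]
def proj(c,P):
    K,T=CAM[c]; P=np.atleast_2d(P); q=(P-T[:3,3])@T[:3,:3]; q=q@K.T; return q[:,:2]/q[:,2:]
def tri(a,b):
    (o1,d1),(o2,d2)=ray(*a),ray(*b)
    s=np.linalg.lstsq(np.c_[d1,-d2],o2-o1,rcond=None)[0]
    p,q=o1+s[0]*d1,o2+s[1]*d2; return (p+q)/2,np.linalg.norm(p-q)
E
python3 - <<'E'
from h import *
z=lambda x,y:(x/2.3+90-.3,y/2.3+80-.3)
for n,p,h in [("tub lid",(616,222),.06),("teal",(519,243),.054),("teal2",(708,203),.054),("orange",(464,303),.054),
 ("plFL",(247,327),.008),("plFR",(383,343),.008),("plBR",(407,140),.008),("plBL",(275,128),.008),
 ("railL front",(271,272),.038),("railR front",(366,284),.038),("railL back",(302,178),.038),("railR back",(362,184),.038),("bumper",(331,188),.046),("barL",(274,60),.25),("barR",(378,69),.25),("cutb",(476,396),.034),("cuts",(537,388),.034)]:
    print(n,atz("top",z(*p),h).round(4))
E
```

```text
tub lid [ 0.564  -0.2975  0.06  ]
teal [ 0.5418 -0.1844  0.054 ]
teal2 [ 0.586  -0.4069  0.054 ]
orange [ 0.4718 -0.1185  0.054 ]
plFL [0.4499 0.1436 0.008 ]
plFR [ 0.4285 -0.0219  0.008 ]
plBR [ 0.6793 -0.0542  0.008 ]
plBL [0.6976 0.1101 0.008 ]
railL front [0.5133 0.1104 0.038 ]
railR front [ 0.4974 -0.0032  0.038 ]
railL back [0.6272 0.0731 0.038 ]
railR back [6.186e-01 6.000e-04 3.800e-02]
bumper [0.6128 0.0374 0.046 ]
barL [0.7054 0.0789 0.25  ]
barR [ 0.6938 -0.027   0.25  ]
cutb [ 0.3638 -0.1314  0.034 ]
cuts [ 0.3724 -0.203   0.034 ]
```

>>> jog_arm(rows=[[[0.032,-0.049,-0.01],3],[[0.064,-0.098,-0.02],6],[[0.097,-0.146,-0.03],10],[[0.129,-0.195,-0.04],14],[[0.161,-0.244,-0.05],18],[[0.194,-0.293,-0.06],22],[[0.226,-0.341,-0.07],26],[[0.258,-0.39,-0.08],29]], fingers=0.093)

```text
t: 2.0
tool_pos: [0.2994, -0.0482, 0.2993]
tcp_rot: [3.136, -0.187, 0.002]
contact_force: [0.7, -0.9, 0.2]
width: 0.0928
```

```bash
python3 - <<'E'
from workcell import *
import cv2,numpy as np
R={}
for n in ("scene","top"):
    f=grab_frame(n); cv2.imwrite(f"pics/{n}1.png",f["image"])
    for o in ["tub","guides","press_arm","press_handle","stop_bracket","lid_press"]:
        L=trace(n,o)
        print(n,o,[(round(d["conf"],2),[int(v) for v in d["bbox"]]) for d in L])
        for i,d in enumerate(L): R[f"{n}|{o}|{i}"]=d["region"]
np.savez_compressed("r1.npz",**R)
a=cv2.imread("pics/scene1.png");b=cv2.imread("pics/top1.png")
cv2.imwrite("pics/scene1z.png",cv2.resize(a[110:290,170:430],None,fx=3,fy=3,interpolation=cv2.INTER_CUBIC))
cv2.imwrite("pics/top1z.png",cv2.resize(b[80:250,190:420],None,fx=3.4,fy=3.4,interpolation=cv2.INTER_CUBIC))
s=read_state(); print(s["t"],s["tool_pos"],s["tcp_rot"],s["contact_force"])
E
```

```text
scene tub [(0.91, [327, 220, 348, 244]), (0.75, [251, 208, 271, 235]), (0.7, [363, 229, 391, 258]), (0.62, [285, 208, 306, 233])]
scene guides [(0.57, [207, 170, 265, 209]), (0.55, [226, 231, 252, 261])]
scene press_arm [(0.88, [257, 99, 287, 163])]
scene press_handle [(0.66, [257, 99, 285, 162])]
scene stop_bracket [(0.65, [245, 167, 260, 185])]
scene lid_press [(0.7, [189, 93, 283, 223])]
top tub [(0.74, [308, 175, 326, 193]), (0.68, [280, 198, 301, 222])]
top guides [(0.64, [206, 157, 251, 208])]
top press_arm [(0.75, [208, 101, 253, 142])]
top press_handle [(0.95, [204, 98, 251, 145])]
top stop_bracket [(0.68, [229, 140, 242, 162])]
top lid_press [(0.47, [206, 100, 254, 145])]
2.7 [ 0.29939999 -0.05036344  0.2985706 ] [-3.13613817e+00  1.84449702e-01  3.32895432e-04] [-0.39065902  0.20149791  0.47601482]
```

View pics/scene1z.png

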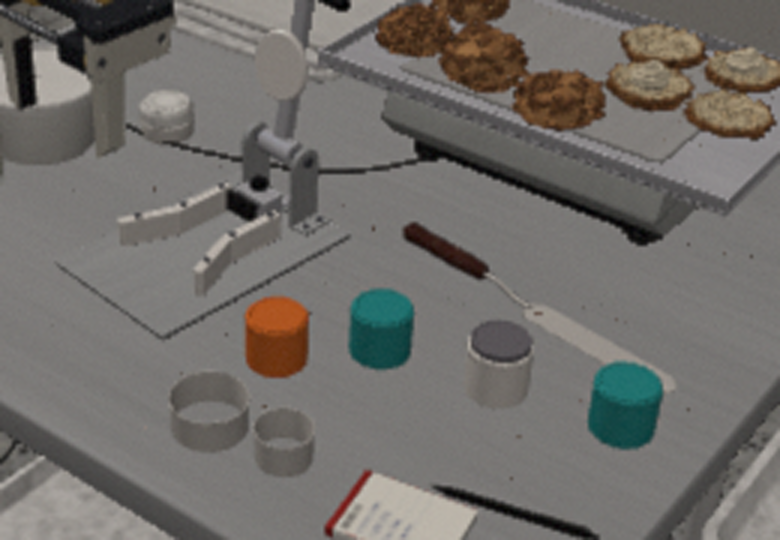

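View pics/top1z.png

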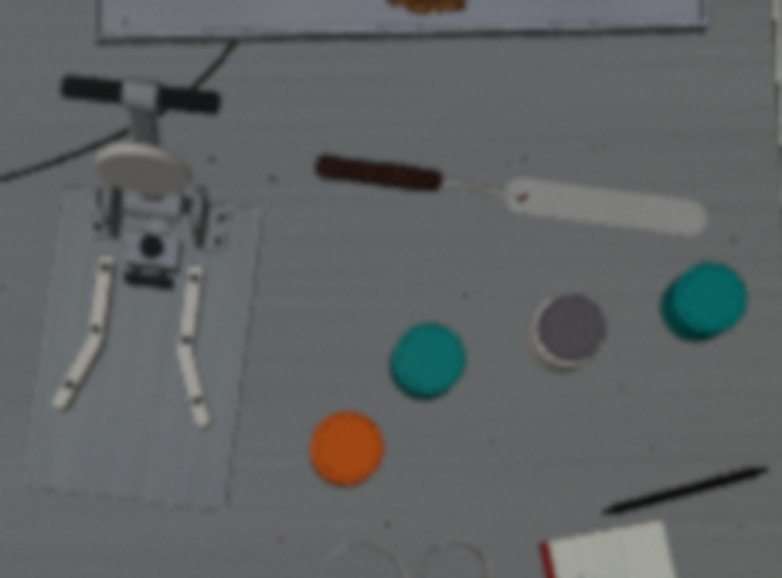

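```bash
cat > fit.py <<'E'
from h import *
from scipy.optimize import least_squares
zt=lambda x,y:np.array([(x+.5)/3.4-.5+190,(y+.5)/3.4-.5+80])
zs=lambda x,y:np.array([(x+.5)/3-.5+170,(y+.5)/3-.5+110])
pts=[("top",zt(27,486),(-.14,.085,.008)),("top",zt(228,510),(-.14,-.085,.008)),("top",zt(262,207),(.115,-.085,.008)),("top",zt(63,188),(.115,.085,.008)),
("top",zt(97,329),(-.018,.037,.038)),("top",zt(184,342),(-.018,-.037,.038)),("top",zt(61,405),(-.073,.059,.038)),("top",zt(204,424),(-.073,-.059,.038)),
("scene",zs(164,337),(-.14,-.085,.008)),("scene",zs(57,264),(-.14,.085,.008)),("scene",zs(350,236),(.115,-.085,.008)),
("scene",zs(120,220),(-.073,.059,.038)),("scene",zs(200,266),(-.073,-.059,.038)),("scene",zs(183,204),(-.018,.037,.038)),("scene",zs(231,235),(-.018,-.037,.038))]
def W(p,q): c,s=np.cos(p[2]),np.sin(p[2]); return np.array([p[0]+c*q[0]-s*q[1],p[1]+s*q[0]+c*q[1],q[2]])
def res(p): return np.concatenate([proj(c,W(p,q))[0]-uv for c,uv,q in pts])
if __name__=="__main__":
    r=least_squares(res,[.56,.05,-.1],loss="soft_l1"); print(r.x,np.degrees(r.x[2])); print(res(r.x).reshape(-1,2).round(1).tolist())
    for cam in("top","scene"):
        P=[p for p in pts if p[0]==cam]; f=lambda p:np.concatenate([proj(c,W(p,q))[0]-uv for c,uv,q in P]); print(cam,least_squares(f,r.x,loss="soft_l1").x)
    np.save("press.npy",r.x)
    p=r.x
    # bar
    print("bar",tri(("top",zt(140,94)),("scene",(0,0)))[0] if 0 else atz("top",zt(140,94),.251), "pred", W(p,(.117,0,.251)))
    # bumper front face lower edge in top view zoom (148,284) at z~.022..046
    for z in(.034,.046):
        w=atz("top",zt(149,281),z); d=w[:2]-p[:2]; c,s=np.cos(p[2]),np.sin(p[2]); print("bumper x",c*d[0]+s*d[1],-s*d[0]+c*d[1])
    # tub lid by segmentation
    out={}
    for cam,roi in(("top",(338,158,378,196)),("scene",(320,210,356,252))):
        im=cv2.imread(f"pics/{cam}1.png"); x0,y0,x1,y1=roi; sub=im[y0:y1,x0:x1]
        big=cv2.resize(sub,None,fx=8,fy=8,interpolation=cv2.INTER_CUBIC)
        cv2.imwrite(f"pics/lid_{cam}.png",big)
        print(cam,sub[sub.shape[0]//2-8 if cam=="scene" else sub.shape[0]//2, ::2].tolist())
E
python3 fit.py
```

```text
[ 0.57747725  0.04358567 -0.12562513] -7.197789767501042
[[-1.2, -0.5], [-0.0, -0.6], [0.3, -0.5], [-0.1, -1.2], [-0.6, 3.1], [0.4, 2.2], [-0.4, -0.5], [0.1, -1.3], [0.7, 0.6], [-0.5, -0.3], [1.0, -0.7], [0.7, 1.0], [0.0, 2.1], [-1.8, 2.4], [-1.4, 2.0]]
top [ 0.57645582  0.0432568  -0.12255826]
scene [ 0.58187354  0.04639512 -0.13586394]
bar [0.70039239 0.02719109 0.251     ] pred [0.69355523 0.02892616 0.251     ]
bumper x 0.035588132950776126 -0.0003329121353153816
bumper x 0.03334589511095609 -0.0015800358333845996
top [[102, 102, 99], [101, 100, 98], [100, 100, 98], [99, 102, 100], [102, 106, 108], [88, 86, 88], [73, 68, 70], [72, 67, 70], [73, 69, 70], [74, 69, 71], [74, 70, 71], [74, 68, 70], [73, 69, 71], [75, 70, 72], [71, 67, 69], [88, 87, 86], [100, 100, 97], [100, 99, 96], [100, 101, 97], [101, 102, 98]]
scene [[118, 120, 121], [118, 120, 122], [115, 118, 119], [142, 148, 154], [83, 80, 83], [85, 82, 88], [88, 86, 89], [86, 84, 88], [86, 83, 88], [87, 83, 88], [88, 85, 88], [87, 82, 89], [85, 82, 87], [85, 80, 86], [116, 119, 121], [119, 120, 122], [116, 118, 120], [118, 120, 123]]
```

```bash
cat > fit2.py <<'E'
from fit import *
P=[p for p in pts if abs(p[2][2]-.008)<1e-6]
f=lambda p:np.concatenate([proj(c,W(p,q))[0]-uv for c,uv,q in P])
r=least_squares(f,[.57,.04,-.12]); p=r.x; print("plate fit",p,np.degrees(p[2])); print(f(p).reshape(-1,2).round(1).tolist())
np.save("press.npy",p)
c,s=np.cos(p[2]),np.sin(p[2])
def L(w): d=w[:2]-p[:2]; return np.array([c*d[0]+s*d[1],-s*d[0]+c*d[1]]).round(4)
for n,uv in [("bump",(149,281)),("kneeL",(97,329)),("kneeR",(184,342)),("fL",(61,405)),("fR",(204,424)),("bL",(107,258)),("bR",(196,267))]: print(n,L(atz("top",zt(*uv),.038)))
print("bar",L(atz("top",zt(140,94),.251)))
def lid(cam,roi):
    im=cv2.imread(f"pics/{cam}1.png").astype(int); x0,y0,x1,y1=roi; s=im[y0:y1,x0:x1]
    g=s.mean(2); m=((g<(86 if cam=="top" else 100))).astype(np.uint8)
    n,lab,st,cen=cv2.connectedComponentsWithStats(m); i=1+np.argmax(st[1:,4]); 
    print(cam,st[i],cen[i]+[x0,y0]); return cen[i]+[x0,y0]
a=lid("top",(338,158,378,196)); b=lid("scene",(322,212,352,252))
w,e=tri(("top",a),("scene",b)); print("lid",w,e)
out=[]
for cam,img in (("top","top1"),("scene","scene1")):
    im=cv2.imread(f"pics/{img}.png")
    def poly(Q,col): 
        uv=((proj(cam,[W(p,q) for q in Q])+.5)*8-.5).astype(int); cv2.polylines(im,[uv],False,col,1,cv2.LINE_AA,3) if 0 else None; return uv
    big=cv2.resize(im,None,fx=4,fy=4,interpolation=cv2.INTER_CUBIC)
    def dr(Q,col,close=False):
        uv=((proj(cam,[W(p,q) for q in Q])+.5)*4-.5).round().astype(np.int32); cv2.polylines(big,[uv.reshape(-1,1,2)],close,col,1,cv2.LINE_AA)
    dr([(-.14,-.085,.008),(-.14,.085,.008),(.115,.085,.008),(.115,-.085,.008)],(0,0,255),True)
    for sg in(1,-1): dr([(-.073,sg*.053,.038),(-.018,sg*.031,.038),(.03,sg*.031,.038)],(0,255,0))
    dr([(.09,0,0.25),(.09,0,.083)],(255,0,0))
    uv=proj(cam,W(p,(0,0,.03)))[0]*4
    x,y=int(uv[0])-300,int(uv[1])-260; cv2.imwrite(f"pics/ov_{cam}.png",big[max(y,0):y+560,max(x,0):x+600])
E
python3 fit2.py
```

```text
plate fit [ 0.57565315  0.04332589 -0.12277753] -7.0346345710086675
[[-0.9, 0.3], [0.2, -0.0], [0.3, 0.0], [-0.1, -0.5], [0.4, 1.0], [-0.9, 0.0], [0.7, -0.5]]
bump [ 0.0366 -0.0004]
kneeL [-0.0073  0.0371]
kneeR [-0.0103 -0.0346]
fL [-0.0722  0.0585]
fR [-0.0749 -0.0584]
bL [0.052  0.0361]
bR [ 0.0522 -0.0372]
bar [ 0.1258 -0.0007]
top [ 11   8  19  20 300] [358.03 175.96]
scene [  5   5  21  14 232] [336.69827586 223.4137931 ]
lid [ 0.56470318 -0.29884132  0.05931541] 0.00046194035661823005
```

View pics/ov_top.png

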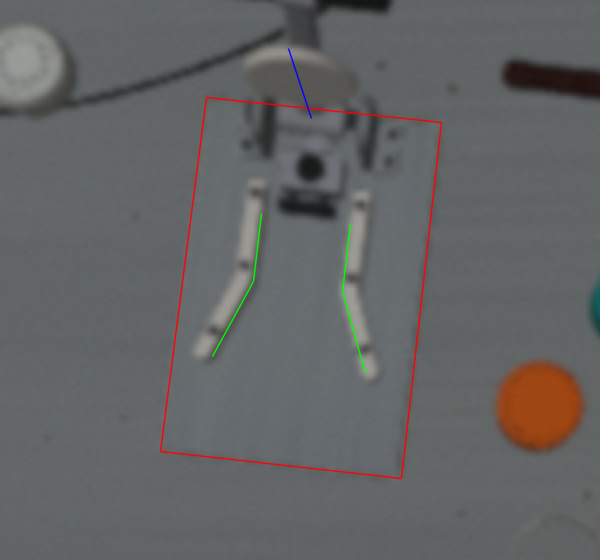

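View pics/ov_scene.png

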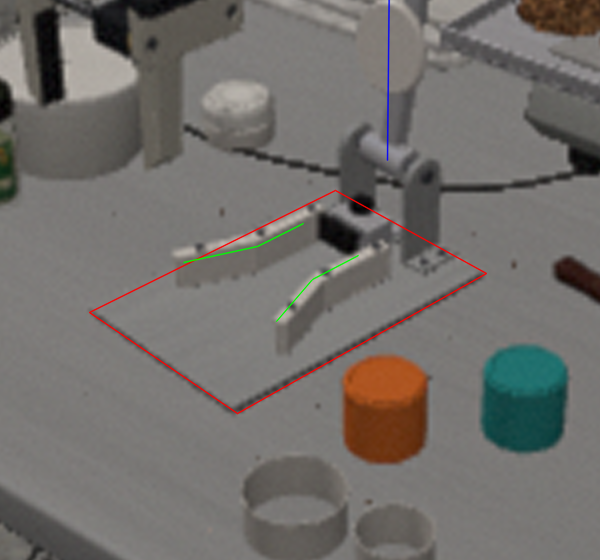

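>>> jog_arm(rows=[[[0.03,0.022,0.01],0],[[0.075,0.055,0.03],0],[[0.12,0.088,0.055],0],[[0.165,0.121,0.08],0],[[0.21,0.154,0.1],0],[[0.255,0.187,0.12],0],[[0.285,0.209,0.14],0],[[0.293,0.215,0.15],0]], fingers=0.093, squeeze=8)

```text
t: 3.7
tool_pos: [0.5653, -0.2992, 0.1465]
tcp_rot: [-3.135, 0.186, 0.003]
contact_force: [0.0, -0.6, 0.1]
width: 0.0933
```

```bash
cat > go.py <<'E'
# usage: go.py X Y Z  (world) or "p" x y z (press frame): print tool-axis shift
import sys,numpy as np
from workcell import read_state
from scipy.spatial.transform import Rotation as R
s=read_state(); T=np.array(s["tool_pos"]); M=R.from_rotvec(s["tcp_rot"]).as_matrix()
p=np.load("press.npy"); c,sn=np.cos(p[2]),np.sin(p[2])
a=sys.argv[1:]
if a:
    if a[0]=="p": q=list(map(float,a[1:])); G=np.array([p[0]+c*q[0]-sn*q[1],p[1]+sn*q[0]+c*q[1],q[2]])
    else: G=np.array(list(map(float,a)))
    print("shift",(M.T@(G-T)).round(4))
yaw=np.degrees(np.arctan2(M[1,0],M[0,0])); d=T[:2]-p[:2]
F=np.array(s["contact_force"])
print("t",round(s["t"],2),"tcp",T.round(4),"yaw err to press",round(yaw-np.degrees(p[2]),2),"tilt",np.degrees(np.arccos(-M[2,2])).round(2),"press frame",(c*d[0]+sn*d[1]).round(4),(-sn*d[0]+c*d[1]).round(4),"F",F.round(2),"Fpress",(c*F[0]+sn*F[1]).round(2),(-sn*F[0]+c*F[1]).round(2),"w",round(s["width"],4))
E
python3 go.py 0.5645 -0.2985 0.015
python3 - <<'E'
from workcell import *
import cv2
for n in("top","scene"):
    cv2.imwrite(f"pics/{n}2.png",cv2.resize(grab_frame(n)["image"][90:290,220:440],None,fx=3,fy=3,interpolation=cv2.INTER_CUBIC))
E
```

```text
shift [-0.0007 -0.0005  0.1315]
t 3.7 tcp [ 0.5653 -0.2992  0.1465] yaw err to press 0.25 tilt 0.12 press frame 0.0317 -0.3412 F [ 0.03 -0.61  0.1 ] Fpress 0.1 -0.6 w 0.0933
```

View pics/scene2.png

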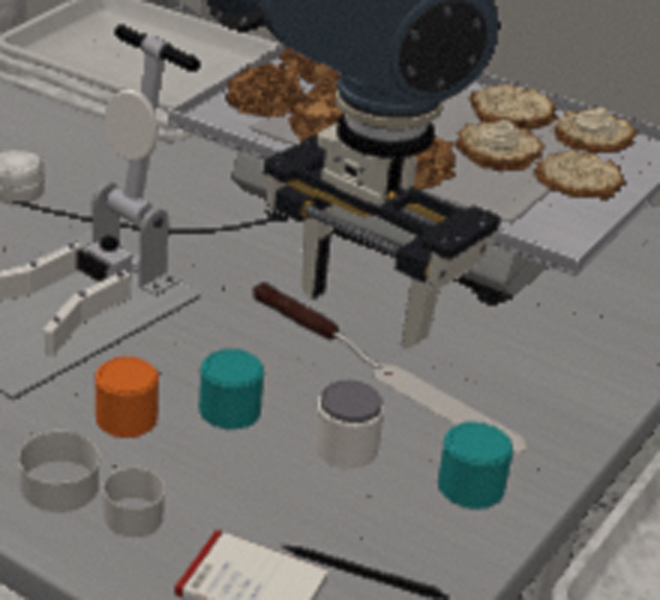

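>>> jog_arm(rows=[[[-0.001,0,0.03],0],[[-0.001,0,0.065],0],[[-0.001,0,0.095],0],[[-0.001,0,0.115],0],[[-0.001,0,0.127],0],[[-0.001,0,0.131],0],[[-0.001,0,0.132],0]], fingers=0.082)

```text
t: 4.68
tool_pos: [0.5636, -0.298, 0.0157]
tcp_rot: [-3.135, 0.185, 0.002]
contact_force: [0.1, -0.2, 1.7]
width: 0.0818
```

>>> jog_arm(rows=[[[0,0,0],0],[[0,0,0],0],[[0,0,0],0],[[0,0,0],0],[[0,0,0],0],[[0,0,0],0]], fingers=0.05, squeeze=10)

```text
t: 5.42
tool_pos: [0.5637, -0.298, 0.016]
tcp_rot: [-3.135, 0.185, 0.002]
contact_force: [-0.9, 2.0, 5.6]
width: 0.0581
```

```bash
python3 go.py p -0.095 0 0.1; python3 - <<'E'
from fit import *
print(tri(("top",zt(140,94)),("scene",((157.5)/3-.5+220,47.5/3-.5+90))))
from workcell import *
f=grab_frame("scene")["image"]
cv2.imwrite("pics/s3.png",cv2.resize(f[90:290,220:440],None,fx=3,fy=3))
E
```

```text
shift [-0.1234 -0.3409 -0.0837]
t 5.42 tcp [ 0.5637 -0.298   0.016 ] yaw err to press 0.28 tilt 0.08 press frame 0.0299 -0.3403 F [-0.9   2.02  5.62] Fpress -1.14 1.89 w 0.0581
(array([0.6996667 , 0.02652484, 0.25434577]), np.float64(0.0010383320325659095))
```

View pics/s3.png

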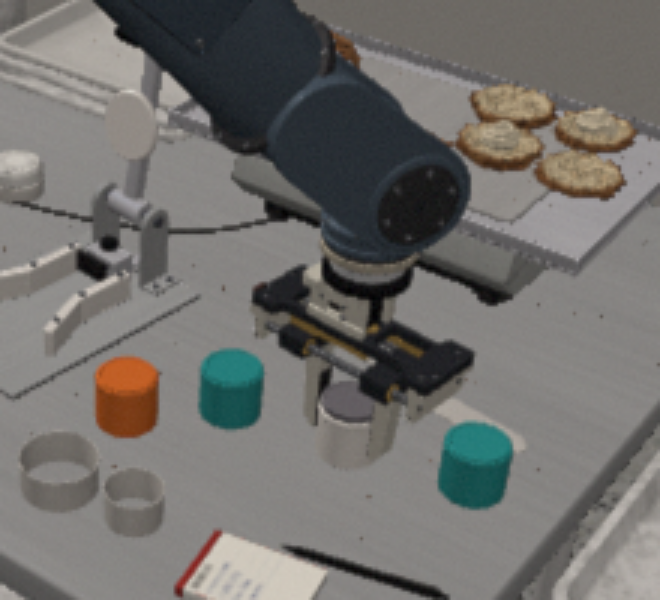

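>>> jog_arm(rows=[[[0,0,-0.005],0],[[0,0,-0.02],0],[[0,0,-0.04],0],[[0,0,-0.06],0],[[0,0,-0.08],0],[[0,0,-0.095],0],[[0,0,-0.1],0]], fingers=0.05, squeeze=12)

```text
t: 6.35
tool_pos: [0.5641, -0.2983, 0.1173]
tcp_rot: [3.136, -0.185, 0.0]
contact_force: [0.3, -1.1, -0.6]
width: 0.0583
```

```bash
python3 go.py p -0.095 0 0.1; python3 - <<'E'
from fit import *
from workcell import *
f=grab_frame("scene")["image"]
cv2.imwrite("pics/s4.png",cv2.resize(f[90:290,220:440],None,fx=3,fy=3))
E
```

```text
shift [-0.1237 -0.3411  0.0172]
t 6.35 tcp [ 0.5641 -0.2983  0.1173] yaw err to press 0.28 tilt 0.0 press frame 0.0304 -0.3405 F [ 0.3  -1.12 -0.61] Fpress 0.43 -1.08 w 0.0583
```

View pics/s4.png

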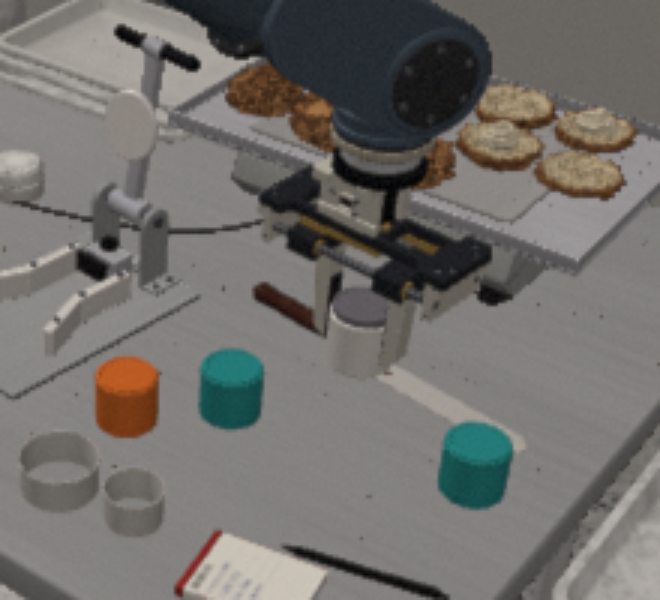

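>>> jog_arm(rows=[[[-0.007,-0.02,0],0],[[-0.022,-0.06,0],0],[[-0.04,-0.11,0],0],[[-0.06,-0.165,0],0],[[-0.08,-0.22,0],0],[[-0.1,-0.275,0],0],[[-0.117,-0.322,0],0],[[-0.124,-0.341,0],0]])

```text
t: 7.4
tool_pos: [0.4799, 0.0571, 0.1167]
tcp_rot: [-3.136, 0.182, 0.002]
contact_force: [-0.2, -0.7, -1.2]
width: 0.058
```

```bash
python3 go.py p -0.095 0 0.024; python3 - <<'E'
from fit import *
from workcell import *
f=grab_frame("scene")["image"]
cv2.imwrite("pics/s5.png",cv2.resize(f[90:290,150:370],None,fx=3,fy=3))
f=grab_frame("top")["image"]
cv2.imwrite("pics/t5.png",cv2.resize(f[80:280,150:370],None,fx=3,fy=3))
E
```

```text
shift [0.0018 0.002  0.0927]
t 7.4 tcp [0.4799 0.0571 0.1167] yaw err to press 0.4 tilt 0.08 press frame -0.0967 0.0019 F [-0.17 -0.7  -1.22] Fpress -0.09 -0.72 w 0.058
```

View pics/s5.png

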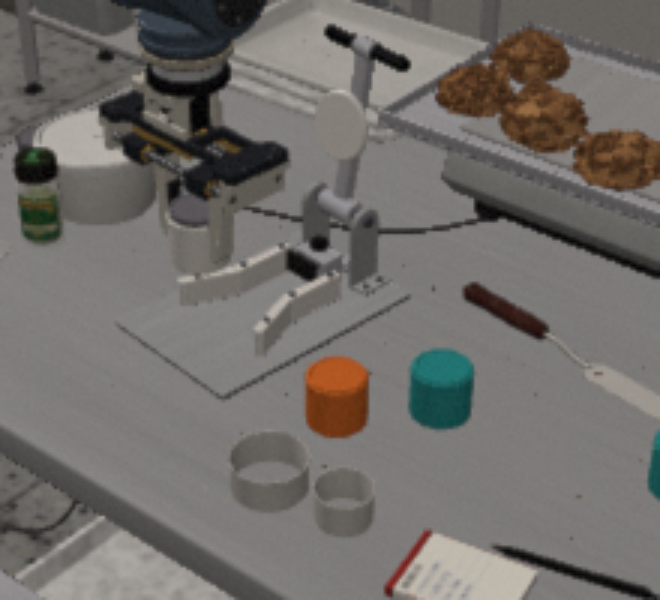

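View pics/t5.png

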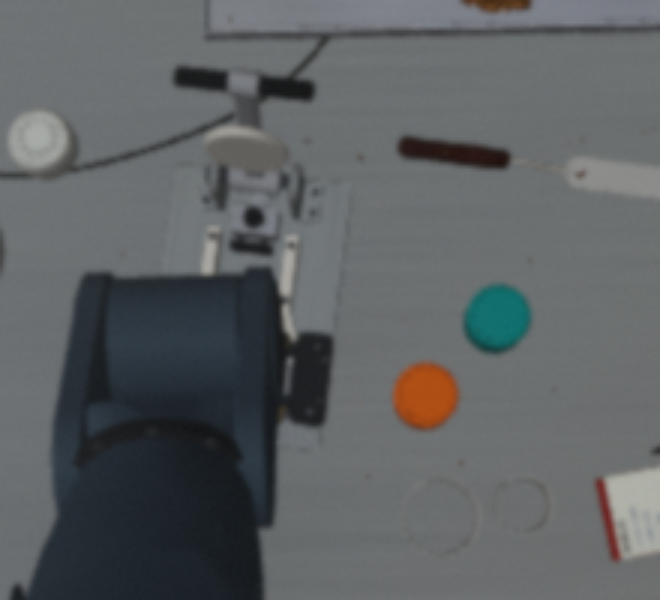

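>>> jog_arm(rows=[[[0.001,0.001,0.02],0.4],[[0.002,0.002,0.045],0.4],[[0.002,0.002,0.065],0.4],[[0.002,0.002,0.08],0.4],[[0.002,0.002,0.087],0.4],[[0.002,0.002,0.09],0.4],[[0.002,0.002,0.091],0.4]])

```text
t: 8.38
tool_pos: [0.4822, 0.0543, 0.0261]
tcp_rot: [-3.136, 0.192, 0.001]
contact_force: [-0.0, -0.2, -1.2]
width: 0.0583
```

```bash
python3 go.py p -0.095 0 0.024; python3 - <<'E'
from fit import *
from workcell import *
f=grab_frame("scene")["image"]
cv2.imwrite("pics/s6.png",cv2.resize(f[140:260,160:300],None,fx=5,fy=5,interpolation=cv2.INTER_CUBIC))
E
```

```text
shift [-0.0009 -0.0006  0.0021]
t 8.38 tcp [0.4822 0.0543 0.0261] yaw err to press 0.02 tilt 0.04 press frame -0.0941 -0.0006 F [-0.01 -0.18 -1.17] Fpress 0.01 -0.18 w 0.0583
```

View pics/s6.png

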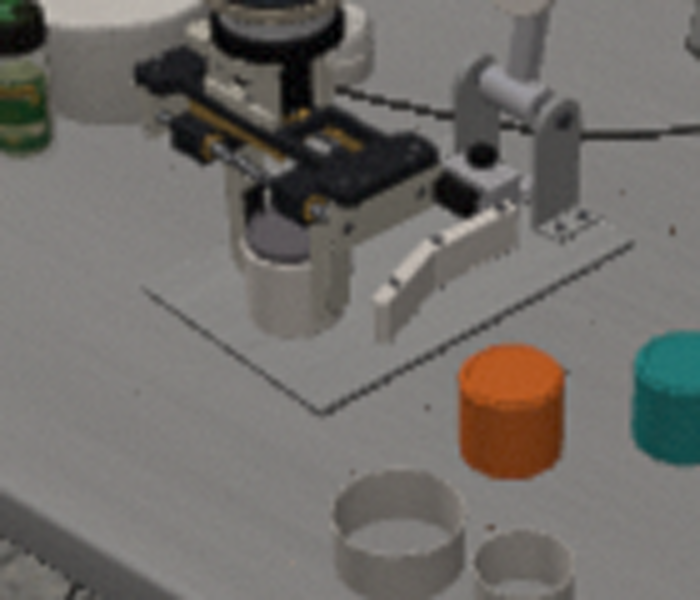

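>>> jog_arm(rows=[[[-0.001,0,0.0007],0],[[-0.001,0,0.0014],0],[[-0.001,0,0.002],0],[[-0.001,0,0.002],0]])

```text
t: 8.93
tool_pos: [0.4811, 0.0544, 0.024]
tcp_rot: [-3.136, 0.192, 0.001]
contact_force: [0.6, 0.5, -2.2]
width: 0.0579
```

>>> jog_arm(rows=[[[0,0,0.0005],0],[[0,0,0.001],0],[[0,0,0.001],0]])

```text
t: 9.3
tool_pos: [0.4813, 0.0544, 0.0237]
tcp_rot: [-3.136, 0.192, 0.0]
contact_force: [-4.0, -1.3, 11.1]
width: 0.0579
```

```bash
python3 go.py p -0.095 0 0.024
```

```text
shift [-0.     -0.0005 -0.0003]
t 9.3 tcp [0.4813 0.0544 0.0237] yaw err to press 0.03 tilt 0.01 press frame -0.095 -0.0005 F [-4.   -1.3  11.08] Fpress -3.81 -1.78 w 0.0579
```

>>> jog_arm(rows=[[[0,0,-0.0005],0],[[0,0,-0.0005],0],[[0,0,-0.0005],0],[[0,0,-0.0005],0]], fingers=0.082)

```text
t: 9.8
tool_pos: [0.4813, 0.0544, 0.0241]
tcp_rot: [-3.136, 0.192, 0.001]
contact_force: [-0.7, 0.1, -0.6]
width: 0.0818
```

>>> jog_arm(rows=[[[0,0,-0.01],0],[[0,0,-0.03],0],[[0,0,-0.055],0],[[0,0,-0.075],0],[[0,0,-0.08],0]])

```text
t: 10.42
tool_pos: [0.482, 0.0544, 0.1056]
tcp_rot: [-3.135, 0.192, -0.003]
contact_force: [0.7, -0.2, -0.8]
width: 0.0816
```

```bash
python3 go.py p -0.15 0 0.1; python3 - <<'E'
from fit import *
from workcell import *
f=grab_frame("scene")["image"]
cv2.imwrite("pics/s7.png",cv2.resize(f[140:260,160:300],None,fx=5,fy=5,interpolation=cv2.INTER_CUBIC))
cv2.imwrite("pics/s7raw.png",f)
E
```

```text
shift [-0.0557 -0.0005  0.0055]
t 10.43 tcp [0.482  0.0544 0.1056] yaw err to press 0.02 tilt 0.12 press frame -0.0943 -0.0005 F [ 0.69 -0.24 -0.81] Fpress 0.71 -0.15 w 0.0816
```

View pics/s7.png

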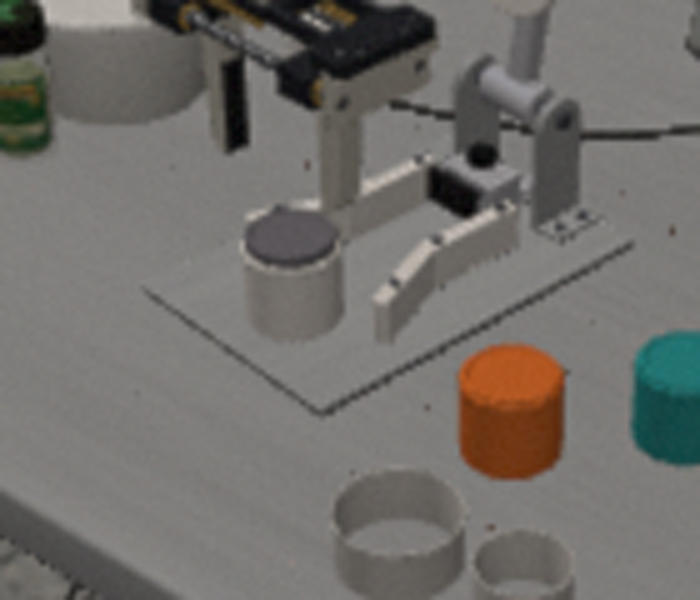

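>>> jog_arm(rows=[[[-0.02,-0.0005,0],0],[[-0.045,-0.0005,0],0],[[-0.056,-0.0005,0.005],0],[[-0.056,-0.0005,0.03],0],[[-0.056,-0.0005,0.055],0],[[-0.056,-0.0005,0.075],0],[[-0.056,-0.0005,0.083],0],[[-0.056,-0.0005,0.085],0]], fingers=0)

```text
t: 11.48
tool_pos: [0.4264, 0.0618, 0.0199]
tcp_rot: [-3.136, 0.192, -0.001]
contact_force: [0.8, -0.5, 0.9]
width: 0.0066
```

```bash
python3 go.py p -0.134 0 0.02
```

```text
shift [ 0.0164  0.     -0.0001]
t 11.47 tcp [0.4264 0.0618 0.0199] yaw err to press 0.02 tilt 0.05 press frame -0.1504 0.0 F [ 0.83 -0.47  0.93] Fpress 0.88 -0.37 w 0.0066
```

>>> jog_arm(rows=[[[0.006,0,0],0],[[0.011,0,0],0],[[0.015,0,0],0],[[0.018,0,0],0],[[0.022,0,0],0],[[0.026,0,0],0],[[0.03,0,0],0],[[0.034,0,0],0]], fingers=0)

```text
t: 12.48
tool_pos: [0.4604, 0.0575, 0.0199]
tcp_rot: [-3.136, 0.192, -0.001]
contact_force: [-0.9, 0.3, -0.3]
width: 0.0005
```

```bash
python3 go.py p -0.06 0 0.02; python3 - <<'E'
from fit import *
from workcell import *
f=grab_frame("scene")["image"]
cv2.imwrite("pics/s8.png",cv2.resize(f[140:260,160:300],None,fx=5,fy=5,interpolation=cv2.INTER_CUBIC))
E
```

```text
shift [ 0.0562  0.     -0.0001]
t 12.47 tcp [0.4604 0.0575 0.0199] yaw err to press 0.02 tilt 0.04 press frame -0.1162 -0.0 F [-0.93  0.27 -0.3 ] Fpress -0.96 0.15 w 0.0005
```

View pics/s8.png

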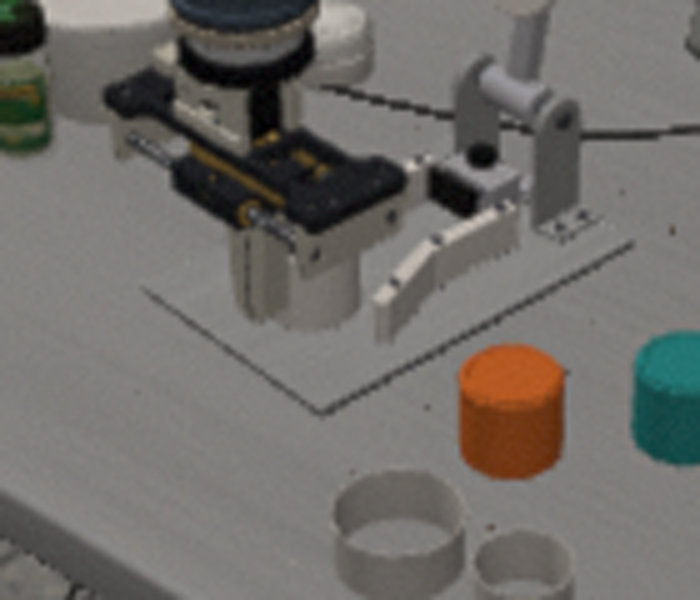

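>>> jog_arm(rows=[[[0.0025,0,0],0],[[0.005,0,0],0],[[0.0075,0,0],0],[[0.01,0,0],0],[[0.0125,0,0],0],[[0.015,0,0],0],[[0.0175,0,0],0],[[0.02,0,0],0]])

```text
t: 13.52
tool_pos: [0.481, 0.0551, 0.02]
tcp_rot: [-3.135, 0.192, -0.002]
contact_force: [-0.3, -0.3, -0.1]
width: 0.0002
```

>>> jog_arm(rows=[[[0.0025,0,0],0],[[0.005,0,0],0],[[0.0075,0,0],0],[[0.01,0,0],0],[[0.0125,0,0],0],[[0.015,0,0],0]])

```text
t: 14.28
tool_pos: [0.496, 0.0532, 0.02]
tcp_rot: [-3.135, 0.192, -0.002]
contact_force: [-0.4, -0.0, -0.2]
width: 0.0004
```

```bash
python3 go.py p -0.06 0 0.02
```

```text
shift [0.0203 0.0001 0.    ]
t 14.28 tcp [0.496  0.0532 0.02  ] yaw err to press 0.02 tilt 0.08 press frame -0.0803 0.0001 F [-0.39 -0.05 -0.16] Fpress -0.38 -0.09 w 0.0004
```

>>> jog_arm(rows=[[[0.0015,0,0],0],[[0.003,0,0],0],[[0.0045,0,0],0],[[0.006,0,0],0],[[0.0075,0,0],0],[[0.009,0,0],0],[[0.0105,0,0],0],[[0.012,0,0],0]])

```text
t: 15.28
tool_pos: [0.508, 0.0517, 0.02]
tcp_rot: [-3.135, 0.192, -0.002]
contact_force: [0.1, -0.6, -0.3]
width: 0.0005
```

>>> jog_arm(rows=[[[0.0015,0,0],0],[[0.003,0,0],0],[[0.0045,0,0],0],[[0.006,0,0],0],[[0.0075,0,0],0],[[0.009,0,0],0],[[0.0105,0,0],0],[[0.012,0,0],0]])

```text
t: 16.27
tool_pos: [0.52, 0.0502, 0.0201]
tcp_rot: [-3.136, 0.192, -0.002]
contact_force: [-0.6, -0.1, -1.3]
width: 0.0004
```

```bash
python3 go.py p -0.06 0 0.02;python3 - <<'E'
from fit import *
from workcell import *
f=grab_frame("scene")["image"]
cv2.imwrite("pics/s9.png",cv2.resize(f[140:260,160:300],None,fx=5,fy=5,interpolation=cv2.INTER_CUBIC))
E
```

```text
shift [-0.004   0.      0.0001]
t 16.27 tcp [0.52   0.0502 0.0201] yaw err to press 0.02 tilt 0.08 press frame -0.056 0.0 F [-0.57 -0.06 -1.29] Fpress -0.55 -0.13 w 0.0004
```

View pics/s9.png

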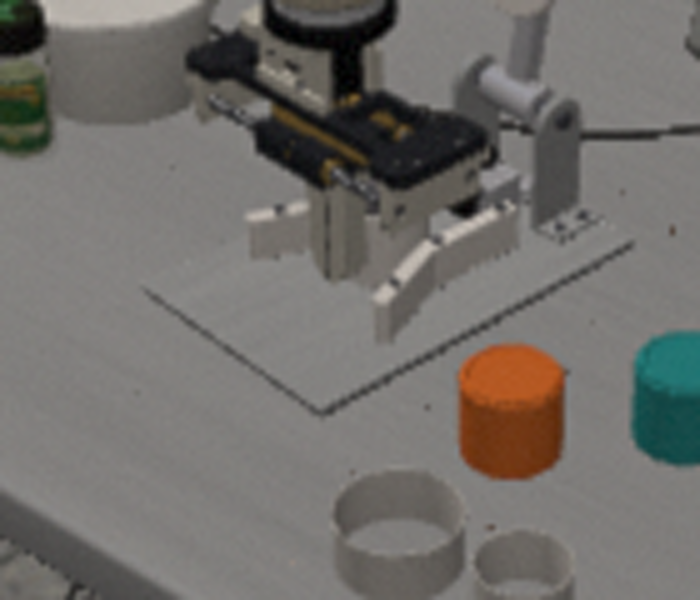

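>>> jog_arm(rows=[[[0.0005,0,0],0],[[0.001,0,0],0],[[0.0015,0,0],0],[[0.002,0,0],0],[[0.002,0,0],0]])

```text
t: 16.95
tool_pos: [0.5223, 0.05, 0.0201]
tcp_rot: [-3.135, 0.192, -0.003]
contact_force: [-0.7, 0.0, 0.1]
width: 0.0007
```

```bash
python3 go.py p -0.06 0 0.02
```

```text
shift [-0.0062  0.0001  0.0001]
t 16.95 tcp [0.5223 0.05   0.0201] yaw err to press 0.02 tilt 0.1 press frame -0.0538 0.0001 F [-0.67  0.02  0.13] Fpress -0.66 -0.06 w 0.0007
```

>>> jog_arm(rows=[[[0.0005,0,0],0],[[0.001,0,0],0],[[0.0015,0,0],0],[[0.002,0,0],0]])

```text
t: 17.45
tool_pos: [0.5243, 0.0497, 0.0201]
tcp_rot: [-3.135, 0.192, -0.003]
contact_force: [-0.9, -0.7, 0.6]
width: 0.0006
```

>>> jog_arm(rows=[[[0.0005,0,0],0],[[0.001,0,0],0],[[0.0015,0,0],0]])

```text
t: 17.82
tool_pos: [0.5258, 0.0495, 0.0201]
tcp_rot: [-3.135, 0.192, -0.003]
contact_force: [-1.5, -0.5, -1.1]
width: 0.0004
```

>>> jog_arm(rows=[[[0.0004,0,0],0],[[0.0008,0,0],0],[[0.0012,0,0],0],[[0.0012,0,0],0]])

```text
t: 18.32
tool_pos: [0.5271, 0.0494, 0.0201]
tcp_rot: [-3.135, 0.192, -0.003]
contact_force: [-0.2, 0.2, -0.8]
width: 0.0005
```

Not yet in contact; go on in 1.5 mm steps.

>>> jog_arm(rows=[[[0.0005,0,0],0],[[0.001,0,0],0],[[0.0015,0,0],0]])

```text
t: 18.7
tool_pos: [0.5286, 0.0492, 0.0201]
tcp_rot: [-3.135, 0.192, -0.003]
contact_force: [-0.1, 0.7, 0.1]
width: 0.0003
```

```bash
python3 go.py
```

```text
t 18.7 tcp [0.5286 0.0492 0.0201] yaw err to press 0.02 tilt 0.11 press frame -0.0474 0.0001 F [-0.1   0.68  0.09] Fpress -0.18 0.66 w 0.0003
```

>>> jog_arm(rows=[[[0.0005,0,0],0],[[0.001,0,0],0],[[0.0015,0,0],0],[[0.002,0,0],0]])

```text
t: 19.2
tool_pos: [0.5306, 0.049, 0.0201]
tcp_rot: [-3.135, 0.192, -0.003]
contact_force: [-0.2, 0.4, 0.0]
width: 0.0006
```

>>> jog_arm(rows=[[[0.0005,0,0],0],[[0.001,0,0],0],[[0.0015,0,0],0],[[0.002,0,0],0]])

```text
t: 19.7
tool_pos: [0.5326, 0.0487, 0.0201]
tcp_rot: [-3.135, 0.192, -0.003]
contact_force: [-0.3, -0.2, -0.4]
width: 0.0002
```

>>> jog_arm(rows=[[[0.0005,0,0],0],[[0.001,0,0],0],[[0.0015,0,0],0],[[0.002,0,0],0]])

```text
t: 20.2
tool_pos: [0.5347, 0.0485, 0.0201]
tcp_rot: [-3.135, 0.192, -0.003]
contact_force: [-0.1, 0.8, -0.6]
width: 0.0005
```

>>> jog_arm(rows=[[[0.0005,0,0],0],[[0.001,0,0],0],[[0.0015,0,0],0],[[0.002,0,0],0]])

```text
t: 20.7
tool_pos: [0.5367, 0.0482, 0.0201]
tcp_rot: [-3.135, 0.192, -0.003]
contact_force: [-0.7, 0.3, -0.2]
width: 0.0006
```

>>> jog_arm(rows=[[[0.0005,0,0],0],[[0.001,0,0],0],[[0.0015,0,0],0],[[0.002,0,0],0]])

```text
t: 21.2
tool_pos: [0.5387, 0.0479, 0.0201]
tcp_rot: [-3.135, 0.192, -0.003]
contact_force: [-1.2, 0.3, -1.4]
width: 0.0007
```

```bash
python3 go.py; python3 - <<'E'
from fit import *
from workcell import *
f=grab_frame("scene")["image"]
cv2.imwrite("pics/s10.png",cv2.resize(f[140:260,160:300],None,fx=5,fy=5,interpolation=cv2.INTER_CUBIC))
f=grab_frame("top")["image"]
cv2.imwrite("pics/t10.png",cv2.resize(f[80:240,160:310],None,fx=4,fy=4,interpolation=cv2.INTER_CUBIC))
E
```

```text
t 21.2 tcp [0.5387 0.0479 0.0201] yaw err to press 0.02 tilt 0.11 press frame -0.0373 0.0001 F [-1.24  0.26 -1.43] Fpress -1.26 0.11 w 0.0007
```

View pics/s10.png

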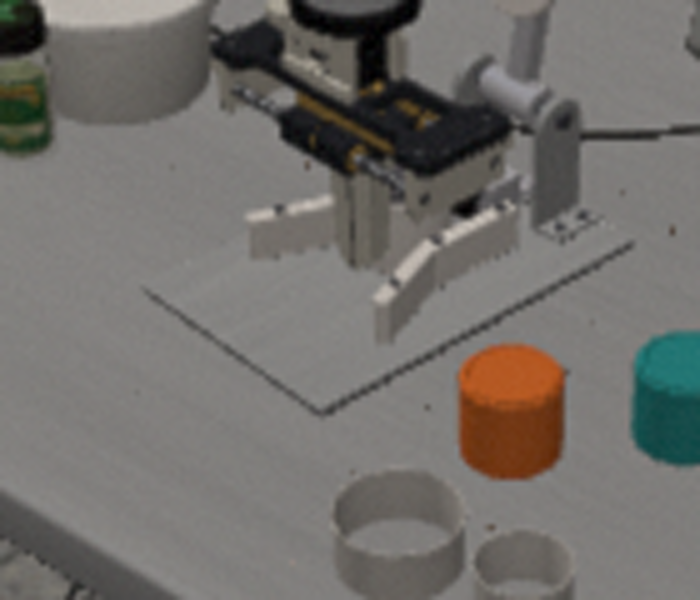

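View pics/t10.png

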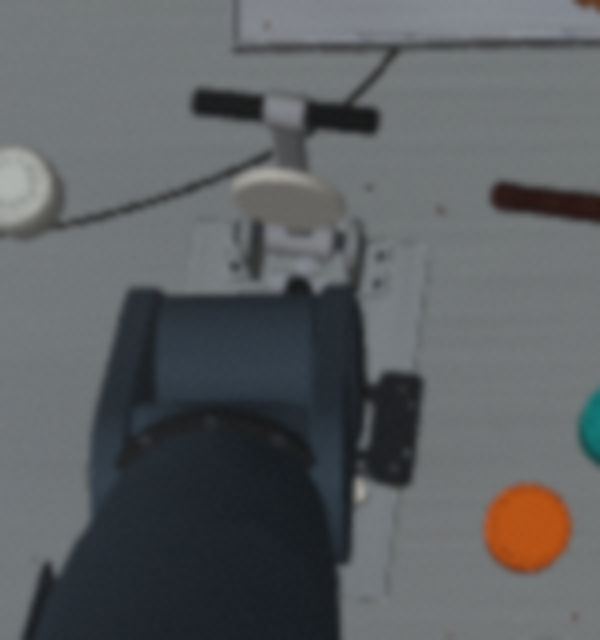

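>>> jog_arm(rows=[[[0.0005,0,0],0],[[0.001,0,0],0],[[0.0015,0,0],0],[[0.0015,0,0],0]])

```text
t: 21.8
tool_pos: [0.5403, 0.0478, 0.0201]
tcp_rot: [-3.135, 0.192, -0.003]
contact_force: [-0.4, -0.1, -0.9]
width: 0.0005
```

>>> jog_arm(rows=[[[0.0005,0,0],0],[[0.001,0,0],0],[[0.0015,0,0],0],[[0.0015,0,0],0]])

```text
t: 22.3
tool_pos: [0.5419, 0.0475, 0.0202]
tcp_rot: [-3.135, 0.192, -0.004]
contact_force: [0.3, -0.4, -0.1]
width: 0.0003
```

>>> jog_arm(rows=[[[0.0005,0,0],0],[[0.001,0,0],0],[[0.0015,0,0],0],[[0.0015,0,0],0]])

```text
t: 22.8
tool_pos: [0.5435, 0.0474, 0.0202]
tcp_rot: [-3.135, 0.192, -0.004]
contact_force: [-0.1, -0.9, -0.8]
width: 0.0006
```

>>> jog_arm(rows=[[[0.0005,0,0],0],[[0.001,0,0],0],[[0.0015,0,0],0],[[0.0015,0,0],0]])

```text
t: 23.3
tool_pos: [0.5447, 0.0472, 0.0201]
tcp_rot: [-3.135, 0.192, -0.003]
contact_force: [-3.7, 0.3, 1.0]
width: 0.0006
```

>>> jog_arm(rows=[[[0.0004,0,0],0],[[0.0007,0,0],0],[[0.0007,0,0],0]])

```text
t: 23.68
tool_pos: [0.5451, 0.0472, 0.0201]
tcp_rot: [-3.135, 0.192, -0.002]
contact_force: [-5.1, 0.4, 3.4]
width: 0.0005
```

```bash
python3 go.py
```

```text
t 23.68 tcp [0.5451 0.0472 0.0201] yaw err to press 0.02 tilt 0.06 press frame -0.0308 0.0001 F [-5.09  0.37  3.39] Fpress -5.1 -0.25 w 0.0005
```

>>> jog_arm(rows=[[[-0.0006,0,0],0],[[-0.0012,0,0],0],[[-0.002,0,0],0],[[-0.004,0,0],0],[[-0.008,0,0],0],[[-0.014,0,0],0],[[-0.02,0,0],0],[[-0.022,0,0],0]])

```text
t: 24.68
tool_pos: [0.5227, 0.0499, 0.0201]
tcp_rot: [-3.135, 0.192, -0.001]
contact_force: [0.3, 0.2, -0.4]
width: 0.0007
```

>>> jog_arm(rows=[[[0,0,-0.02],0],[[0,0,-0.06],0],[[0,0,-0.11],0],[[0,0,-0.165],0],[[0,0,-0.22],0],[[0,0,-0.26],0],[[0,0,-0.275],0],[[0,0,-0.28],0]], fingers=0.05)

```text
t: 25.68
tool_pos: [0.5224, 0.0499, 0.2998]
tcp_rot: [-3.136, 0.192, -0.001]
contact_force: [-0.3, -0.2, -0.4]
width: 0.0503
```

```bash
python3 go.py p 0.165 -0.001 0.3; python3 - <<'E'
from fit import *
from workcell import *
f=grab_frame("scene")["image"]
cv2.imwrite("pics/s11.png",cv2.resize(f[60:240,150:340],None,fx=4,fy=4,interpolation=cv2.INTER_CUBIC)[:,:])
cv2.imwrite("pics/s11r.png",f)
E
```

```text
shift [ 2.187e-01  1.100e-03 -1.000e-04]
t 25.68 tcp [0.5224 0.0499 0.2998] yaw err to press 0.02 tilt 0.03 press frame -0.0537 -0.0 F [-0.27 -0.23 -0.36] Fpress -0.24 -0.26 w 0.0503
```

View pics/s11.png

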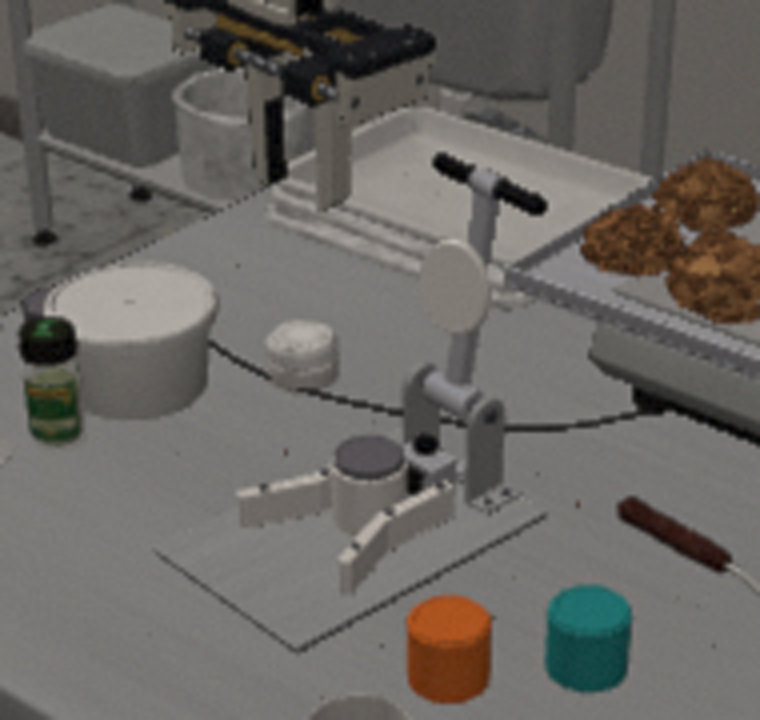

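>>> jog_arm(rows=[[[0.015,0,0],0],[[0.045,0,0],0],[[0.085,0,0],0],[[0.125,0,0],0],[[0.165,0.001,0],0],[[0.195,0.001,0],0],[[0.215,0.001,0],0],[[0.22,0.001,0],0]])

```text
t: 26.72
tool_pos: [0.7414, 0.0217, 0.2968]
tcp_rot: [-3.136, 0.193, 0.005]
contact_force: [-0.5, 0.3, -0.5]
width: 0.0498
```

```bash
python3 go.py p 0.165 -0.001 0.226; python3 - <<'E'
from fit import *
from workcell import *
f=grab_frame("scene")["image"]
cv2.imwrite("pics/s12.png",cv2.resize(f[60:200,190:340],None,fx=4,fy=4,interpolation=cv2.INTER_CUBIC)[:,:])
E
```

```text
shift [-0.0019 -0.0002  0.0708]
t 26.73 tcp [0.7414 0.0217 0.2968] yaw err to press 0.01 tilt 0.17 press frame 0.1671 -0.0012 F [-0.47  0.27 -0.46] Fpress -0.5 0.21 w 0.0498
```

View pics/s12.png

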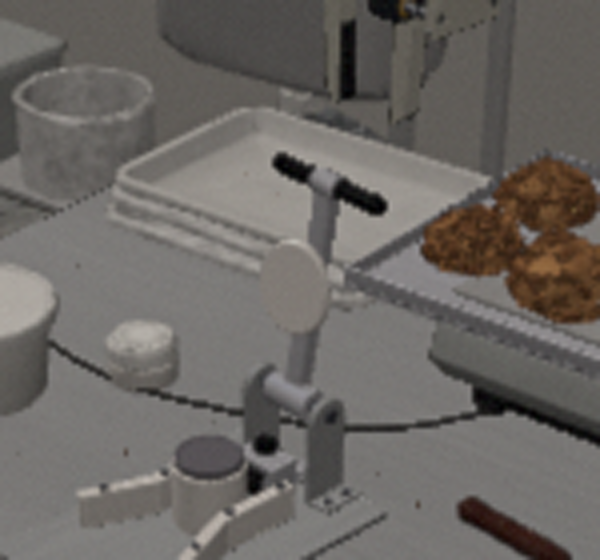

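Fingers are above and behind the bar. Descend, then look.

>>> jog_arm(rows=[[[0,0,0.01],0],[[0,0,0.03],0],[[0,0,0.05],0],[[0,0,0.065],0],[[0,0,0.071],0],[[0,0,0.071],0]])

```text
t: 27.52
tool_pos: [0.7409, 0.0218, 0.2263]
tcp_rot: [-3.136, 0.192, 0.004]
contact_force: [-0.0, -0.1, 0.2]
width: 0.0501
```

```bash
python3 go.py p 0.075 -0.001 0.226; python3 - <<'E'
from fit import *
from workcell import *
f=grab_frame("scene")["image"]
cv2.imwrite("pics/s13.png",cv2.resize(f[60:200,190:340],None,fx=4,fy=4,interpolation=cv2.INTER_CUBIC)[:,:])
E
```

```text
shift [-0.0917 -0.0001  0.0005]
t 27.52 tcp [0.7409 0.0218 0.2263] yaw err to press 0.01 tilt 0.15 press frame 0.1667 -0.0011 F [-0.01 -0.11  0.25] Fpress 0.01 -0.11 w 0.0501
```

View pics/s13.png

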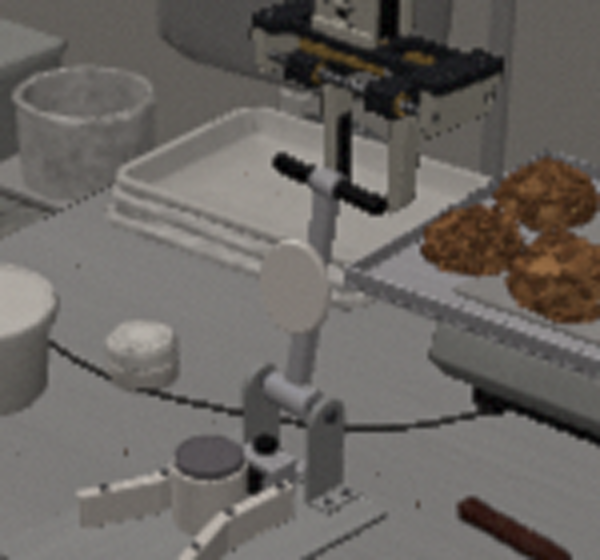

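>>> jog_arm(rows=[[[-0.008,0,0],0],[[-0.016,0,0],0],[[-0.022,0,0],0],[[-0.028,0,0],0],[[-0.036,0,0],0],[[-0.044,0,0],0],[[-0.052,0,0],0],[[-0.06,0,0],0]])

```text
t: 28.58
tool_pos: [0.681, 0.0292, 0.227]
tcp_rot: [-3.136, 0.192, 0.003]
contact_force: [0.7, 0.6, -0.1]
width: 0.0499
```

>>> jog_arm(rows=[[[-0.008,0,0],0],[[-0.016,0,0],0],[[-0.024,0,0],0],[[-0.03,0,0],0],[[-0.034,0,0],0],[[-0.034,0,0],0]])

```text
t: 29.32
tool_pos: [0.6472, 0.0334, 0.2271]
tcp_rot: [-3.136, 0.192, 0.003]
contact_force: [0.3, -0.2, -0.6]
width: 0.0503
```

```bash
python3 go.py p 0.075 -0.001 0.226; python3 - <<'E'
from fit import *
from workcell import *
f=grab_frame("scene")["image"]
cv2.imwrite("pics/s14.png",cv2.resize(f[60:200,190:340],None,fx=4,fy=4,interpolation=cv2.INTER_CUBIC)[:,:])
E
```

```text
shift [ 0.0028 -0.0001  0.0011]
t 29.32 tcp [0.6472 0.0334 0.2271] yaw err to press 0.02 tilt 0.1 press frame 0.0722 -0.0011 F [ 0.35 -0.18 -0.63] Fpress 0.37 -0.13 w 0.0503
```

View pics/s14.png

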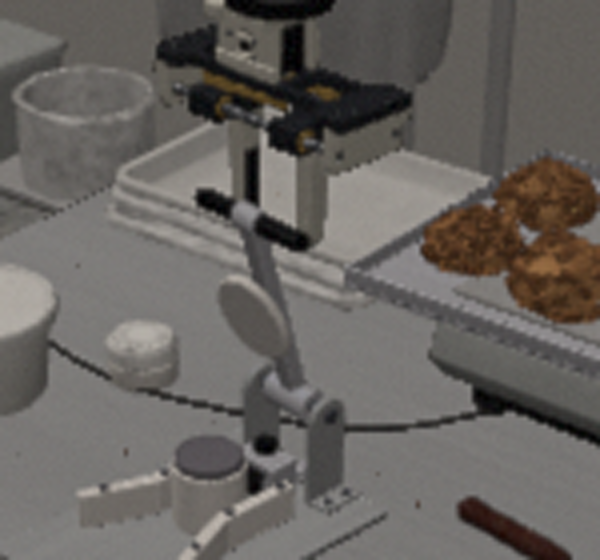

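>>> jog_arm(rows=[[[0,0,0],0],[[0,0,0],0],[[0,0,-0.02],0],[[0,0,-0.05],0],[[0,0,-0.07],0],[[0,0,-0.07],0],[[0,0,-0.07],0],[[0,0,-0.07],0]], fingers=0)

```text
t: 30.38
tool_pos: [0.6471, 0.0333, 0.2959]
tcp_rot: [-3.136, 0.192, 0.005]
contact_force: [0.9, 0.9, 0.1]
width: 0.0004
```

>>> jog_arm(rows=[[[0,0,0],0],[[0,0,0],0],[[0,0,0],0],[[0,0,0],0],[[0,0,0],0],[[0,0,0],0],[[0,0,0],0],[[0,0,0],0]])

```text
t: 31.38
tool_pos: [0.6471, 0.0333, 0.2959]
tcp_rot: [-3.136, 0.192, 0.005]
contact_force: [0.6, 0.5, 0.6]
width: 0.0008
```

```bash
python3 go.py p -0.077 0 0.16; python3 - <<'E'
from fit import *
from workcell import *
f=grab_frame("scene")["image"]
cv2.imwrite("pics/s15.png",cv2.resize(f[90:230,170:320],None,fx=4,fy=4,interpolation=cv2.INTER_CUBIC)[:,:])
f=grab_frame("top")["image"]
cv2.imwrite("pics/t15.png",cv2.resize(f[100:240,170:320],None,fx=4,fy=4,interpolation=cv2.INTER_CUBIC)[:,:])
E
```

```text
shift [-0.1487 -0.0012  0.1364]
t 31.38 tcp [0.6471 0.0333 0.2959] yaw err to press 0.01 tilt 0.19 press frame 0.0722 -0.0012 F [0.55 0.55 0.61] Fpress 0.48 0.61 w 0.0008
```

View pics/s15.png

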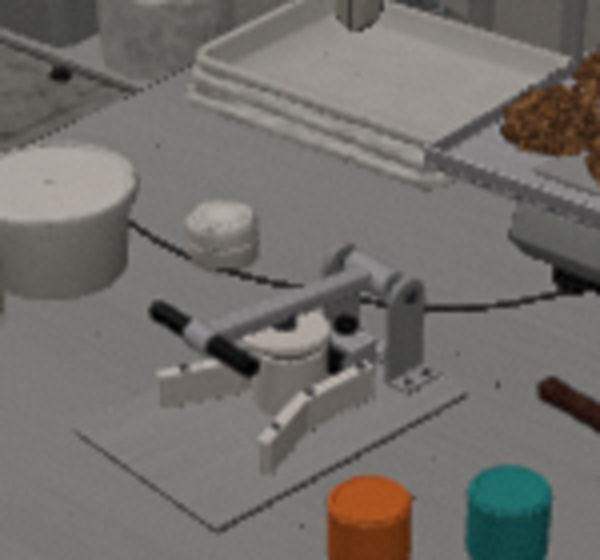

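View pics/t15.png

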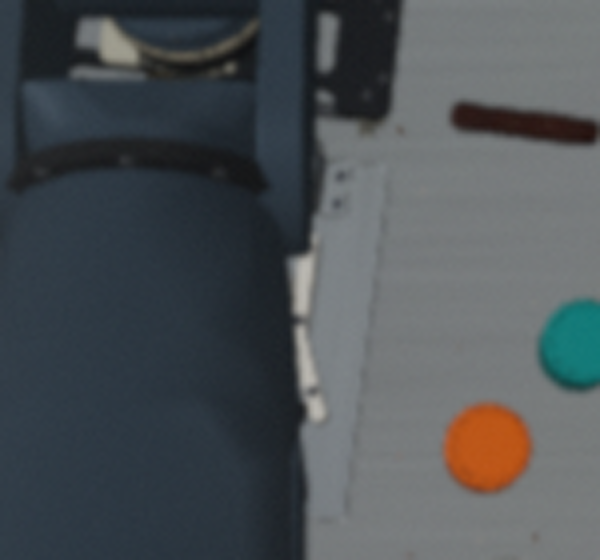

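```bash
python3 - <<'E'
from h import *
p=np.load("press.npy");c,s=np.cos(p[2]),np.sin(p[2])
for z in(.09,.1):
    w=atz("scene",(203.5/4-.5+170,337.5/4-.5+90),z);d=w[:2]-p[:2];print((c*d[0]+s*d[1]).round(4),(-s*d[0]+c*d[1]).round(4))
E
```

```text
-0.0635 0.0189
-0.0735 0.0066
```

>>> jog_arm(rows=[[[-0.015,0,0],0],[[-0.045,-0.001,0.01],0],[[-0.08,-0.001,0.03],0],[[-0.115,-0.001,0.06],0],[[-0.14,-0.001,0.095],0],[[-0.149,-0.001,0.125],0],[[-0.149,-0.001,0.145],0],[[-0.149,-0.001,0.15],0]], fingers=0)

```text
t: 32.48
tool_pos: [0.4984, 0.0526, 0.1456]
tcp_rot: [3.136, -0.192, -0.008]
contact_force: [0.3, 0.4, 0.9]
width: 0.0009
```

```bash
python3 go.py p -0.077 0 0.105; python3 - <<'E'
from fit import *
from workcell import *
f=grab_frame("scene")["image"]
cv2.imwrite("pics/s16.png",cv2.resize(f[90:230,170:320],None,fx=4,fy=4,interpolation=cv2.INTER_CUBIC)[:,:])
E
```

```text
shift [ 0.001  -0.0003  0.0406]
t 32.48 tcp [0.4984 0.0526 0.1456] yaw err to press 0.01 tilt 0.28 press frame -0.0778 -0.0003 F [0.34 0.44 0.93] Fpress 0.28 0.48 w 0.0009
```

View pics/s16.png

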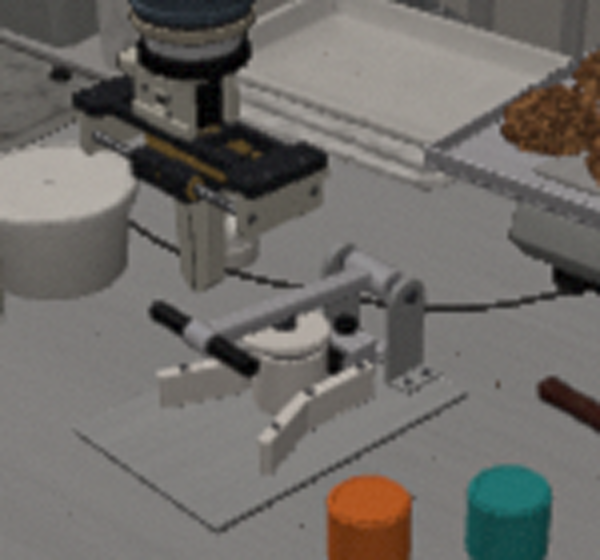

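>>> jog_arm(rows=[[[0.001,0,0.01],0],[[0.001,0,0.018],0],[[0.001,0,0.023],0],[[0.001,0,0.027],0],[[0.001,0,0.03],0]])

```text
t: 33.15
tool_pos: [0.4996, 0.0525, 0.1156]
tcp_rot: [-3.136, 0.192, 0.007]
contact_force: [-0.1, -0.3, -0.2]
width: 0.001
```

>>> jog_arm(rows=[[[0,0,0.002],0],[[0,0,0.004],0],[[0,0,0.006],0],[[0,0,0.008],0]])

```text
t: 33.65
tool_pos: [0.4994, 0.0525, 0.1076]
tcp_rot: [3.136, -0.192, -0.007]
contact_force: [-1.6, 0.3, 2.2]
width: 0.0004
```

```bash
python3 go.py p -0.077 0 0.09
```

```text
shift [-0.0001 -0.0003  0.0176]
t 33.65 tcp [0.4994 0.0525 0.1076] yaw err to press 0.01 tilt 0.27 press frame -0.0768 -0.0003 F [-1.58  0.34  2.16] Fpress -1.61 0.14 w 0.0004
```

>>> jog_arm(rows=[[[0,0,0.0015],0],[[0,0,0.003],0],[[0,0,0.0045],0],[[0,0,0.006],0],[[0,0,0.0075],0],[[0,0,0.009],0]])

```text
t: 34.4
tool_pos: [0.4993, 0.0525, 0.0985]
tcp_rot: [-3.136, 0.192, 0.008]
contact_force: [-2.1, 1.2, 2.6]
width: 0.0005
```

>>> jog_arm(rows=[[[0,0,0.001],0],[[0,0,0.002],0],[[0,0,0.003],0]])

```text
t: 34.78
tool_pos: [0.4991, 0.0525, 0.0955]
tcp_rot: [3.136, -0.192, -0.008]
contact_force: [-4.7, 0.5, 10.1]
width: 0.0005
```

>>> jog_arm(rows=[[[0,0,0.0005],0],[[0,0,0.0008],0],[[0,0,0.0008],0]])

```text
t: 35.15
tool_pos: [0.4991, 0.0526, 0.0953]
tcp_rot: [3.136, -0.192, -0.008]
contact_force: [-6.6, 0.3, 13.7]
width: 0.0005
```

```bash
python3 go.py p -0.077 0 0.0935; python3 - <<'E'
from fit import *
from workcell import *
f=grab_frame("scene")["image"]
cv2.imwrite("pics/s17.png",cv2.resize(f[90:230,170:320],None,fx=4,fy=4,interpolation=cv2.INTER_CUBIC)[:,:])
E
```

```text
shift [ 0.0001 -0.0002  0.0018]
t 35.15 tcp [0.4991 0.0526 0.0953] yaw err to press 0.02 tilt 0.3 press frame -0.0771 -0.0002 F [-6.55  0.33 13.68] Fpress -6.54 -0.47 w 0.0005
```

View pics/s17.png

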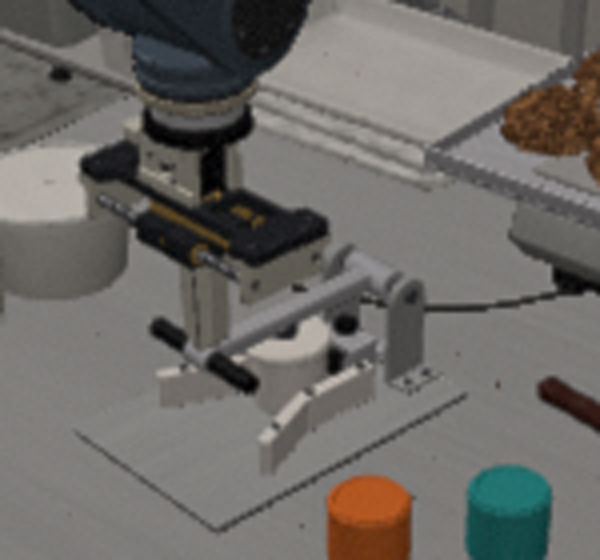

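>>> jog_arm(rows=[[[0,0,0.0006],0],[[0,0,0.001],0],[[0,0,0.001],0],[[0,0,0.001],0]])

```text
t: 35.7
tool_pos: [0.4992, 0.0525, 0.0952]
tcp_rot: [3.136, -0.192, -0.008]
contact_force: [-7.7, 0.1, 15.5]
width: 0.0006
```

>>> jog_arm(rows=[[[0,0,-0.001],0],[[0,0,-0.004],0],[[0,0,-0.015],0],[[0,0,-0.04],0],[[0,0,-0.08],0],[[0,0,-0.12],0],[[0,0,-0.14],0],[[0,0,-0.14],0]])

```text
t: 36.7
tool_pos: [0.5005, 0.0525, 0.2368]
tcp_rot: [-3.136, 0.192, 0.003]
contact_force: [-0.8, 0.1, -0.6]
width: 0.0004
```

>>> jog_arm(rows=[[[-0.02,0,0],0],[[-0.06,0,0],0],[[-0.1,0,0],0],[[-0.14,0,0],0],[[-0.16,0,0],0],[[-0.16,0,0],0]])

```text
t: 37.45
tool_pos: [0.3408, 0.0721, 0.2366]
tcp_rot: [-3.136, 0.191, 0.003]
contact_force: [0.5, -0.3, -0.6]
width: 0.0004
```

```bash
python3 go.py; python3 - <<'E'
from fit import *
from workcell import *
f=grab_frame("scene")["image"]; cv2.imwrite("pics/s18r.png",f)
cv2.imwrite("pics/s18.png",cv2.resize(f[130:230,180:300],None,fx=6,fy=6,interpolation=cv2.INTER_CUBIC)[:,:])
f=grab_frame("top")["image"]; cv2.imwrite("pics/t18r.png",f)
cv2.imwrite("pics/t18.png",cv2.resize(f[110:240,180:300],None,fx=4.5,fy=4.5,interpolation=cv2.INTER_CUBIC)[:,:])
E
```

```text
t 37.45 tcp [0.3408 0.0721 0.2366] yaw err to press 0.05 tilt 0.13 press frame -0.2366 -0.0002 F [ 0.51 -0.33 -0.56] Fpress 0.55 -0.26 w 0.0004
```

View pics/s18.png

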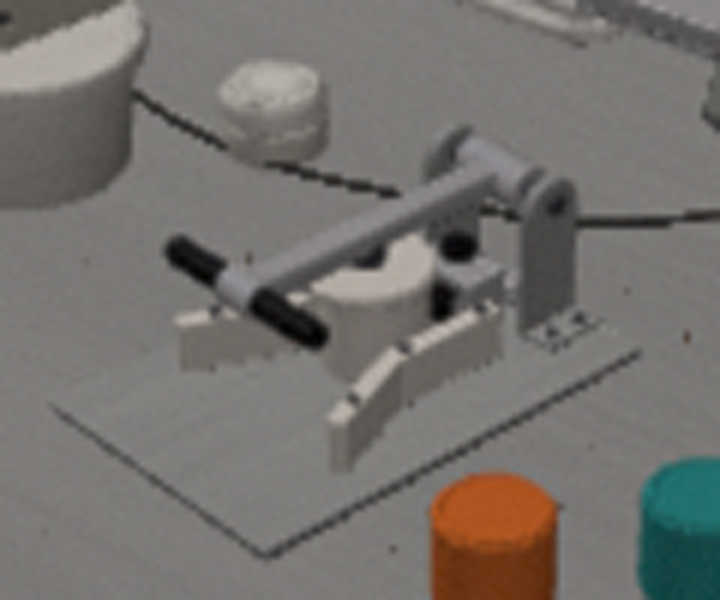

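View pics/t18.png

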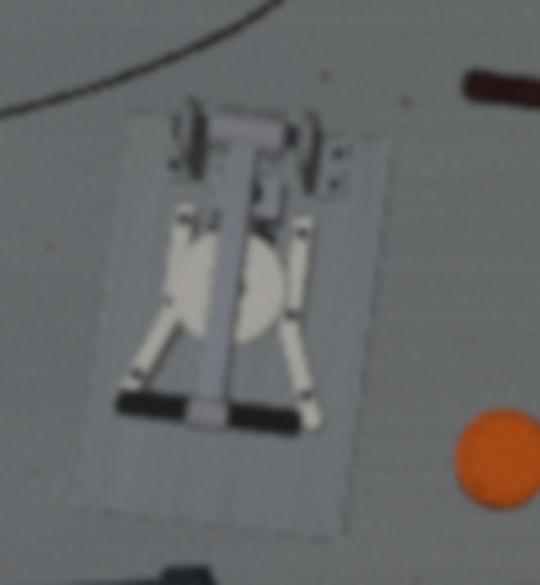

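```bash
python3 - <<'E'
from h import *
p=np.load("press.npy")
w,e=tri(("top",(225.8,200.9)),("scene",(220.6,177.6)));print("bar",w,e)
c,s=np.cos(p[2]),np.sin(p[2])
W=lambda q:np.array([p[0]+c*q[0]-s*q[1],p[1]+s*q[0]+c*q[1],q[2]])
d=w[:2]-p[:2];print(c*d[0]+s*d[1],-s*d[0]+c*d[1])
for a in(0,.02,.04,.07,.1):
    B=[W((.092-.17*np.cos(a),y,.083+.002+.17*np.sin(a))) for y in(.055,0,-.055)]
    print(a,((proj("scene",B)-[180,130]+.5)*6).round(0).tolist(), ((proj("top",B)-[180,110]+.5)*4.5).round(0).tolist())
E
```

```text
bar [0.49878564 0.05458093 0.09129717] 0.000679338564644175
-0.07766726831940092 0.001756402235372231
0 [[176.0, 257.0], [248.0, 301.0], [324.0, 347.0]] [[120.0, 403.0], [213.0, 413.0], [306.0, 423.0]]
0.02 [[175.0, 251.0], [248.0, 295.0], [324.0, 341.0]] [[119.0, 402.0], [212.0, 412.0], [305.0, 422.0]]
0.04 [[175.0, 245.0], [248.0, 289.0], [324.0, 335.0]] [[118.0, 401.0], [212.0, 411.0], [305.0, 422.0]]
0.07 [[175.0, 236.0], [248.0, 280.0], [324.0, 326.0]] [[117.0, 400.0], [211.0, 410.0], [305.0, 420.0]]
0.1 [[175.0, 227.0], [248.0, 271.0], [325.0, 317.0]] [[116.0, 398.0], [210.0, 408.0], [304.0, 419.0]]
```

```bash
python3 - <<'E'
from h import *
r=cv2.imread("pics/s18r.png")
s18=cv2.resize(r[90:230,170:320],None,fx=4,fy=4,interpolation=cv2.INTER_CUBIC)
# dark-pixel centroid of right half of bar
def cen(im):
    x0,x1,y0,y1=205,262,330,400
    g=cv2.cvtColor(im,cv2.COLOR_BGR2GRAY)[y0:y1,x0:x1]; m=(g<60).astype(np.uint8)
    n,l,st,c=cv2.connectedComponentsWithStats(m); i=1+np.argmax(st[1:,4]); return c[i]+[x0,y0],st[i]
for n,im in(("s15",cv2.imread("pics/s15.png")),("s16",cv2.imread("pics/s16.png")),("s17",cv2.imread("pics/s17.png")),("s18",s18)): print(n,cen(im))
p=np.load("press.npy");c,s=np.cos(p[2]),np.sin(p[2])
W=lambda q:np.array([p[0]+c*q[0]-s*q[1],p[1]+s*q[0]+c*q[1],q[2]])
for a in(0,.02,.04,.06,.08):print(a,((proj("scene",W((.092-.17*np.cos(a),-.032,.083+.17*np.sin(a))))-[170,90]+.5)*4).round(1))
E
```

```text
s15 (array([232.1701209 , 356.00690846]), array([   0,    5,   55,   43, 1158], dtype=int32))
s16 (array([232.19682259, 356.0564872 ]), array([   0,    5,   54,   43, 1133], dtype=int32))
s17 (array([231.94494585, 373.03971119]), array([   1,   22,   53,   42, 1108], dtype=int32))
s18 (array([231.6942446 , 372.73381295]), array([   0,   22,   54,   41, 1112], dtype=int32))
0 [[234.7 380.8]]
0.02 [[234.6 376.8]]
0.04 [[234.6 372.8]]
0.06 [[234.6 368.7]]
0.08 [[234.8 364.6]]
```

```bash
python3 -c "
from workcell import *
print(close_job())"
```

```text
the job is handed in; nothing more can be done
None
```

The tub is against the back stop with its lid pressed shut and the press arm lowered on it. I handed the job in at about t = 37.5 s; `close_job()` gives no verdict.

- **Placing and pushing in:** I lifted the white tub clear of its look-alikes and stood it on the front plate at about x = -95 mm. I then pushed it between the rails with closed fingers in small steps. The stop was met with the tub centre at about x = +5 mm, and I pressed to 5.1 N before backing off gently.
- **Press arm:** I pulled it forward from behind the bar and let it sink onto the lid. I then pushed the bar down until it stopped dead, at about 15.5 N, and withdrew the robot.

**Last checks:**
- In the scene camera the bar dropped about 0.083 rad, or roughly 7.6 mm at the lid. That covers the whole starting gap of 5 to 7 mm.
- The bar stayed down after the fingers let go. The robot was clear, and the wrist force was back to noise.
- The tub stands between the rails under the pad.

**One disagreement:** heights measured directly did not agree that the arm is fully level.
- **Cameras:** triangulation put the bar at 91 mm instead of about 85 mm, which would be about 0.04 rad up. They also read 3 mm high when the arm was open, so I put part of this down to calibration.
- **Fingertips:** they stopped about 2 mm above where a level bar's top should be, possibly because they rested on the hub.

I trusted the measured drop and the hard end stop instead.

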